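Fold down the ratchet clamp onto a screen frame

TASK

Clamp the bare aluminium screen frame: press the orange release tab of the ratchet pawl all the way down (it stays down by itself), then push the black handle of the raised green hold-down arm down past its teeth until the rubber foot rests on the frame's rail. Work by touch, nothing needs gripping: lift or carry nothing, do not force the arm down past the engaged pawl, and leave the frame, tape rolls, ink jars and squeegee where they are.

Things in the scene. Friction and masses are not known exactly. Their poses are not given: they have to be found in the camera images.
- clamp: green steel clamp, bolted to the table; its base plate is 200 x 115 x 8 mm. Origin on the table below the middle of the arm's hinge; +x is the horizontal direction in which the hold-down arm points, +z up, +y the side that carries the toothed steel disc, the pawl and its tab. Its place and yaw change from start to start.
- hinge (a point): middle of the arm's hinge axis, 85 mm above the table. The axis is horizontal, along the clamp's y; the disc's teeth reach 62 mm from it.
- holdarm (a joint): angle (rad) of the hold-down arm. 0 = raised 0.95 rad above level; it grows as the arm goes down, 0.95 = level, with the rubber foot on the 25 mm high frame rail. It starts between 0.01 and 0.13, raised. With the pawl engaged a tooth blocks it at about 0.17. Its hinge is stiff: it stays where it is left and takes about 4 to 8 N at the handle to push down.
- handle (a point): centre of the arm's black crossbar handle, 200 mm from the hinge axis: a round bar 26 mm thick, 126 mm long, parallel to the hinge axis. As the arm goes down it follows an arc about the hinge, moving down and away from the hinge; with the arm level its centre is 85 mm above the table. Push on its top side. The green bar of the arm (20 mm wide, 22 mm high) runs from the hinge to its middle.
- foot (a point): lowest point of the rubber foot (28 mm across) under the arm, 130 mm out from the hinge along the arm and 60 mm below its centre line. When clamped it rests on the frame rail next to the clamp, 25 mm above the table.
- pawl (a joint): angle (rad) of the ratchet pawl. 0 = engaged in the teeth (the start); it grows as the tab is pressed down, clears the teeth at about 0.22 and stops at 0.40. No spring: it stays where it is left. About 3 N at the tab moves it.
- tab (a point): centre of the top face of the orange, ribbed release tab: a plate 50 mm (along the clamp's x) x 40 mm (along y) x 7 mm, level when engaged, its top 93.5 mm above the table. Pressing it fully lowers this point about 25 mm and shifts it about 10 mm away from the hinge as the tab tilts by 0.40 rad. The pawl's pivot is 58 mm from this point towards the hinge and 38 mm below it. The space above is free.
- screen_frame: loose bare aluminium frame, 200 x 260 mm outside, rails 25 mm wide and 25 mm high, 0.55 kg, flat on the table beside the clamp with one 260 mm rail under the foot. Origin under its middle; x across (200 mm), y along (260 mm). Not to be moved.
- tape_clear: loose roll of buff tape lying flat inside the frame, 90 mm across, 48 mm high; origin under its middle. Leave alone.
- tape_white: loose roll of white tape lying flat, 100 mm across, 36 mm high; origin under its middle. Leave alone.
- ink_purple: loose white ink jar with purple lid, 70 mm across, 75 mm high; origin under its middle. Leave alone.
- ink_pink: the same with pink lid. Leave alone.
- ink_teal: the same with teal lid. Leave alone.
- squeegee: loose squeegee lying flat: wooden handle with pink blade, 69 mm (x) by 200 mm (y), 22 mm high; origin under it. Leave alone.

How it is judged:
On the way, in this order (a step that is already met when the one before it is completed fails the run):
1. the pawl is pressed free, with the arm still raised (value of joint pawl above 0.28 rad and value of joint holdarm below 0.3 rad), for 0.1 s.
2. the arm is pushed down past its teeth until the foot is on the rail (value of joint holdarm above 0.925 rad), for 0.1 s.
At the end, for the whole second after the job is handed in: The arm is down and still, its foot on the rail (arm angle above 0.925, i.e. the foot within about 3 mm of full contact); the pawl is still released (above 0.22); the frame is within 15 mm and each bystander within 30 mm of where it started (value of joint holdarm above 0.925 rad and value of joint pawl above 0.22 rad and velocity of joint holdarm between -0.05 and 0.05 rad/s and distance of screen_frame from where it was at the start of the episode below 0.015 m and linear speed of screen_frame below 0.02 m/s and distance of each of tape_clear, tape_white, ink_purple, ink_pink, ink_teal, squeegee from where it was at the start of the episode below 0.03 m); the robot touches nothing.
It fails at once if the arm is forced down while the pawl is engaged (value of joint holdarm above 0.3 rad and value of joint pawl below 0.1 rad).
It fails at once if the screen frame is lifted or shoved (more than 15 mm) (distance of screen_frame from where it was at the start of the episode above 0.015 m or height (world z) of screen_frame above 0.01 m).
It fails at once if a bystander is moved more than 30 mm or lifted (distance of any of tape_clear, tape_white, ink_purple, ink_pink, ink_teal, squeegee from where it was at the start of the episode above 0.03 m or height (world z) of any of tape_clear, tape_white, ink_purple, ink_pink, ink_teal, squeegee above 0.02 m).
It also fails if it takes over 51 s, if anything falls off the work surface, if the arm or the gripper's body presses on something with over 40 N, if the wrist force passes 120 N, or if a joint passes its speed limit or range.

ROBOT

A 6-joint arm with a two-finger parallel gripper is mounted at the origin on the work surface. World frame = base frame: x ahead of the robot, y to its left, z up, the work surface at z = 0. Lengths are in m, angles in rad, forces in N, time in s.
With the tool pointing down it reaches from about 0.375 to 0.75 m from the base axis. Payload 9 kg.
Tool frame: the origin (TCP) lies on the mounting face of the last link; the fingertips stand 173 mm ahead of it and the grasp point (between the pads) lies ahead of it (robot.grip_depth is the x of the grasp point in the tool frame, in m); x points along the fingers, y is the direction in which the jaws open and shut, and the axes are right-handed (so a half turn about x gives the same grasp; the last joint's range is limited). The gripper opens to 85 mm and grips with 20 to 120 N. Pads are 22 mm wide; open, the fingers measure 114 mm over their backs; the gripper's body (76 mm by 85 mm) begins 54 mm behind the grasp point. The pads swing forward as they close: fully open they stand 13 mm farther back than shut.
Start: joints at [-1.567, 0.104, 0.097, 1.564, 0, 1.353], TCP at [0.132, -0.585, 0.405] pointing down, gripper open.
Joint ranges: [-2.99, 2.99], [-0.84, 1.86], [-1.1, 1.16], [-1.84, 2.11], [-1.51, 1.56], [-3.14, 3.14]. Speed limits (rad/s): [2.22, 2.22, 2.57, 3.14, 3.14, 3.14].

INTERFACE

Orientations are given as a unit quaternion [w, x, y, z].
In Python, from bench import robot, get_image, camera_params, order, finder gives the robot as it stands.
- The arm moves only by the tool drive_tool, never from a script. Its arguments are lists of equal length, an entry for each row: "delta_rot": the turn, a rotation vector about the tool's x, y, z in rad, a list of three; "translation": the shift along the tool's x, y, z in mm, a list of three; "grip": the finger opening in mm, from 0 to 85.4. In form: {"delta_rot": [[rx, ry, rz], ...], "translation": [[x, y, z], ...], "grip": [grip, ...]}. A call has 1 to 12 rows; each row is the pose to reach, as a shift and turn from the pose commanded when the call began, along the tool's axes at that moment; what a row does not reach only later rows make up. A row lasts 1/10 s, in which the tool goes at most 50 mm and 8.59 degrees, less where a joint would pass 70% of its speed; a pose out of reach is approached as far as the arm can. A call with a gripper value outside its range is refused whole. The fingers move at their own pace and stop on an object; "newtons" is the grip in N (left out, the last holds). Time passes only in rows, so rows that repeat a pose let the fingers close. It gives the time, the measured TCP pose, the force and the opening at its end, in the units of the state.
- robot.sense(): the state, without advancing time (a new reading comes with each control period).
- get_image(name): name is "scene" or "top" or "wrist"; returns the picture (480x640x3 uint8, red, green, blue); there is no depth.
- camera_params(name): a dict with "fx", "fy", "cx", "cy" (pixels), "camera_from_world" (4x4, takes a point from world to camera coordinates); the wrist camera has in their place "hand_eye" (4x4, takes a point from camera to tool coordinates, whose origin is the TCP and whose axes are the tool frame's). Camera axes: x right, y down, z forward; pixel columns grow to the right and rows downward; lengths in m; the calibration is good to about 2 mm. A picture is of the moment at which its call begins: read the wrist's pose just before it. camera_params takes no time and is no camera call.
- order.finish_job(): hands the job in, once; it reports no verdict.
Trained networks look in the newest picture that a camera, given by its name, has taken for a name from the list of things; names that differ only in an ending like _2 or _b are one class to them, and where a whole thing is asked for, a point or a joint stands for the part that bears it (a point fixed in the world has none). Each returns a list of dicts, best first, with "score" (0 to 1); they miss things now and then, are a little off and sometimes report something else, mostly with a low value. They report only what shows in the picture. A call takes as long as a camera call.
- finder.look_for(camera, thing): "extent" ([left, top, right, bottom] in pixels, round what is visible of it).
- finder.outline_of(camera, thing): "region" (480x640 bool, what is visible of it) and "extent" ([left, top, right, bottom] in pixels, round what is visible of it).
The state is a dict: "t": time; "joint_pos": joint angles; "joint_vel": joint speeds; "joint_torque": joint torques, N m; "ee_pos": TCP position; "ee_rot": TCP orientation; "ft_force": force on the tool from outside, world axes, zero at the start; "ft_torque": the same for the moment, N m; "gripper_width": opening from 0.0 (shut) to 1.0 (fully open).
Only numpy, scipy, OpenCV 4.12 (cv2) and the standard library are available. Lean on these libraries where they do the work, as an engineer would, in place of code of your own. Each camera call takes 0.05 s, during which the arm holds its last target. There are 200 camera calls.

## Working session

There is one attempt and no reset: what is moved stays moved. The work goes in short steps, Python scripts to look and compute and a tool call to move; the robot and the scene stay as the last step left them, time stands still between calls to the robot, and variables do not carry over. Pictures are saved under pics/ and viewed, about 8 in all and at most 12, crops included, and the job is handed in when it is done.

Besides the shell and the picture viewer there is one more tool, called after ">>>" by a JSON object that holds its "fn" and its "kwargs", one argument or row to a line. drive_tool: Moves the arm, as the interface text tells. Its arguments: {"type":"object","properties":{"delta_rot":{"type":"array","items":{"type":"array","items":{"type":"number"}}},"translation":{"type":"array","items":{"type":"array","items":{"type":"number"}}},"grip":{"type":"array","items":{"type":"number"}},"newtons":{"type":"number"}},"required":["delta_rot","translation","grip"]}

```bash
mkdir -p pics; python3 - <<'E'
from bench import robot,get_image,camera_params,finder
import cv2,numpy as np
np.set_printoptions(precision=4,suppress=True)
s=robot.sense();print(s['t'],s['ee_pos'],s['ee_rot'],robot.grip_depth)
for c in('scene','top'):
    im=get_image(c);cv2.imwrite(f'pics/{c}0.png',im[:,:,::-1])
    p=camera_params(c);print(c,p)
    for t in('clamp','handle','tab','foot','screen_frame'):
        print(t,[(d['score'],d['extent']) for d in finder.look_for(c,t)[:2]])
print(camera_params('wrist'))
E
```

```text
0.0 [ 0.132  -0.5852  0.4039] [ 0.0778  0.7028  0.0787 -0.7027] 0.1547
scene {'fx': 590.8853826298791, 'fy': 590.8853826298791, 'cx': 324.04255626285106, 'cy': 235.4666490264176, 'camera_from_world': array([[ 0.8514,  0.5244, -0.0134, -0.5434],
       [ 0.4383, -0.7253, -0.5309, -0.0828],
       [-0.2881,  0.4461, -0.8473,  1.2027],
       [ 0.    ,  0.    ,  0.    ,  1.    ]])}
clamp [(0.92, [218.2, 204.4, 392.1, 346.2])]
handle [(0.98, [224.3, 238.9, 355.4, 298.9])]
tab [(0.92, [346.7, 204.2, 391.7, 249.6]), (0.26, [213.8, 344.1, 273.9, 407.2])]
foot [(0.61, [221.7, 238.6, 353.6, 302.1])]
screen_frame [(0.9, [142.3, 286.3, 337.5, 476.7])]
top {'fx': 453.0093938411208, 'fy': 453.0093938411208, 'cx': 321.33963645537995, 'cy': 242.63118308699035, 'camera_from_world': array([[ 0.0129, -0.9999,  0.0108,  0.0942],
       [-0.9854, -0.0146, -0.1697,  0.6101],
       [ 0.1699, -0.0085, -0.9854,  0.8554],
       [ 0.    ,  0.    ,  0.    ,  1.    ]])}
clamp [(0.55, [244.4, 226.3, 420.0, 309.0])]
handle [(0.95, [290.4, 228.8, 419.3, 305.7])]
tab [(0.9, [245.0, 231.1, 296.7, 255.9])]
foot [(0.71, [291.7, 224.1, 418.9, 306.9])]
screen_frame [(0.69, [370.6, 209.1, 485.2, 349.0])]
{'fx': 406.1179472376504, 'fy': 406.1179472376504, 'cx': 314.99062141989475, 'cy': 236.22895724996542, 'hand_eye': array([[-0.0004, -0.3093,  0.951 ,  0.0295],
       [ 1.    , -0.0007,  0.0002,  0.0006],
       [ 0.0006,  0.951 ,  0.3093, -0.0782],
       [ 0.    ,  0.    ,  0.    ,  1.    ]])}
```

View pics/scene0.png

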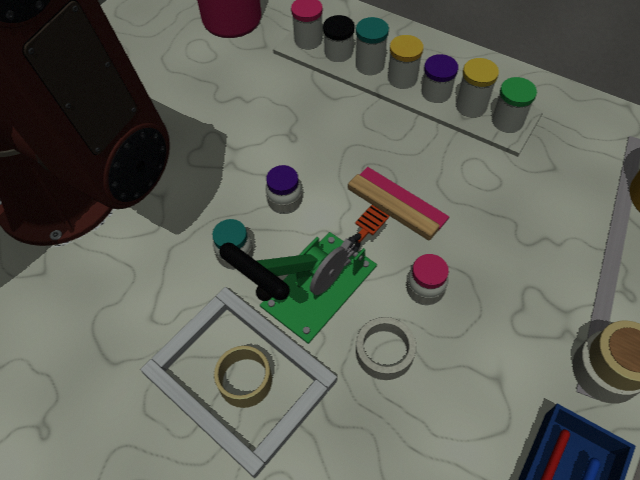

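View pics/top0.png

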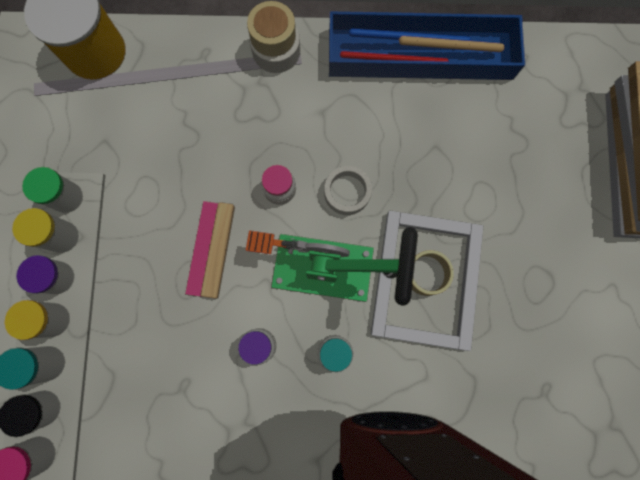

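The top view shows the tab at about (261,242), the handle bar from (410,228) to (403,305), and the green arm pointing right (world −y). The scene view shows the tab at about (372,220) and the handle from (228,249) to (283,293). Next I'll segment these and triangulate.

```bash
cat > h.py <<'E'
import cv2,numpy as np
from scipy.optimize import least_squares
from bench import robot,get_image,camera_params,finder
np.set_printoptions(precision=4,suppress=True)
def proj(c,P):
    p=camera_params(c);q=p['camera_from_world'][:3]@np.r_[P,1]
    return np.array([p['fx']*q[0]/q[2]+p['cx'],p['fy']*q[1]/q[2]+p['cy']])
def tri(obs,z=None):
    f=lambda P:np.concatenate([proj(c,P)-u for c,u in obs]+([[ (P[2]-z)*2000]] if z else []))
    r=least_squares(f,[.4,-.05,.1]);return r.x,f(r.x)
def rect(m):
    n,l,s,_=cv2.connectedComponentsWithStats(m.astype(np.uint8));k=1+s[1:,4].argmax()
    return cv2.minAreaRect(np.argwhere(l==k)[:,::-1].astype(np.float32)),s[k,4]
E
python3 - <<'E'
from h import *
H={};T={}
for c,he,te in(('scene',(215,236,296,305),(344,200,395,252)),('top',(390,222,422,310),(240,226,285,258))):
    im=cv2.imread(f'pics/{c}0.png').astype(int);b,g,r=im[...,0],im[...,1],im[...,2]
    yy,xx=np.mgrid[:480,:640]
    box=lambda e:(xx>=e[0])&(xx<e[2])&(yy>=e[1])&(yy<e[3])
    H[c]=rect(box(he)&(im.max(2)<50));T[c]=rect(cv2.morphologyEx((box(te)&(r>g+40)&(r>b+50)).astype(np.uint8),cv2.MORPH_CLOSE,np.ones((5,5))))
    print(c,H[c],cv2.boxPoints(H[c][0]),T[c],cv2.boxPoints(T[c][0]))
    for n,e in(('green',None),):
        m=(g>r+40)&(g>b+20)&box((200,190,430,350)); print('green',rect(m))
print('tab z',tri([(c,np.array(T[c][0][0])) for c in T],.0925),tri([(c,np.array(T[c][0][0])) for c in T]))
big=[cv2.resize(cv2.imread(f'pics/{c}0.png')[y:y+130,x:x+200],None,fx=4,fy=4,interpolation=cv2.INTER_CUBIC)[:,:800] for c,x,y in(('top',235,215),)]
cv2.imwrite('pics/top_crop.png',np.vstack(big))
E
```

```text
scene (((252.54660034179688, 267.2316589355469), (89.3067855834961, 47.085838317871094), 30.61860466003418), np.int32(1925)) [[202.128  264.7493]
 [226.1098 224.2283]
 [302.9652 269.7141]
 [278.9834 310.235 ]] (((368.220703125, 223.251708984375), (21.2596435546875, 38.78224182128906), 41.633541107177734), np.int32(597)) [[347.3931 230.6827]
 [373.1586 201.6965]
 [389.0483 215.8207]
 [363.2828 244.8069]]
green (((319.1212463378906, 283.3792724609375), (61.59552001953125, 111.08135223388672), 41.30860900878906), np.int32(3478))
top (((402.40350341796875, 265.1586608886719), (22.920555114746094, 77.64752197265625), 4.763641834259033), np.int32(1155)) [[387.7587 302.8966]
 [394.207  225.5173]
 [417.0483 227.4207]
 [410.6    304.8   ]] (((263.92999267578125, 242.48997497558594), (34.50680923461914, 20.223255157470703), 8.130102157592773), np.int32(564)) [[245.42 250.06]
 [248.28 230.04]
 [282.44 234.92]
 [279.58 254.94]]
green (((335.3771057128906, 269.1234436035156), (121.56388854980469, 54.397438049316406), 8.488943099975586), np.int32(4382))
tab z (array([0.6008, 0.2121, 0.0925]), array([-0.0564, -0.388 ,  0.2727, -0.2279, -0.0615])) (array([0.6007, 0.2128, 0.0902]), array([ 0.0292, -0.0086,  0.0217,  0.0246]))
```

View pics/top_crop.png

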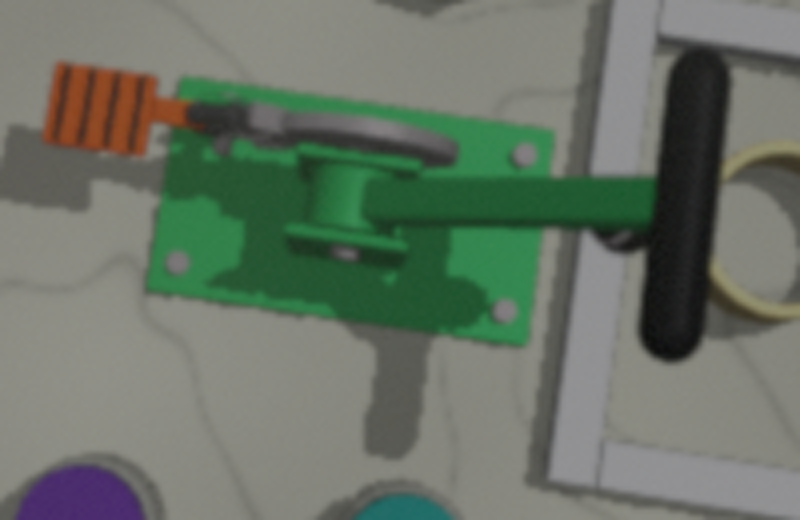

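```bash
cat >> h.py <<'E'
def atz(c,u,z): return tri([(c,np.array(u))],z)[0]
E
python3 - <<'E'
from h import *
C=[atz('top',u,.008) for u in((280,234.25),(373.25,247.5),(366.25,301.5),(271.75,287.75))]
print(np.array(C)); d=(C[1]-C[0]+C[2]-C[3]);y=np.arctan2(d[1],d[0]);print('yaw plate',y,np.linalg.norm(C[1]-C[0]),np.linalg.norm(C[3]-C[0]))
tab=atz('top',(260,242.25),.0935);print('tab',tab,proj('scene',tab))
h,r=tri([('top',np.array([406.2,266.5])),('scene',np.array([255.5,271]))]);print('handle',h,r)
e=np.array([np.cos(y),np.sin(y),0]);n=np.array([-e[1],e[0],0])
m=sum(C)/4;print('plate mid',m)
for a in(.82,.94):
    print(a,'hinge from handle',h-e*.2*np.cos(a),'z',.085+.2*np.sin(a),'at',h[2])
hx=lambda P,O:((P-O)@e,(P-O)@n)
O=h-e*.2*np.cos(.88);print('tab rel',hx(tab,O),'plate rel',hx(m,O))
E
```

```text
[[ 0.6329  0.1895  0.008 ]
 [ 0.6075 -0.0068  0.008 ]
 [ 0.4948  0.0084  0.008 ]
 [ 0.5204  0.2033  0.008 ]]
yaw plate -1.7001631528392465 0.19794934524484875 0.11337661803718962
tab [0.6006 0.2199 0.0935] [370.2393 219.3017]
handle [ 0.543  -0.0282  0.2358] [-1.2799 -1.3909 -1.6782  0.2529]
plate mid [0.5639 0.0986 0.008 ]
0.82 hinge from handle [0.5606 0.1071 0.2358] z 0.23122916594537918 at 0.23581204931199787
0.94 hinge from handle [0.5582 0.0887 0.2358] z 0.24651162008102284 at 0.23581204931199787
tab rel (np.float64(-0.12610037679868386), np.float64(0.02510960631300757)) plate rel (np.float64(-0.0010482602660942795), np.float64(0.004417092383095686))
```

```bash
cat >> h.py <<'E'
from scipy.spatial.transform import Rotation as R
def pose():
    s=robot.sense();q=np.array(s['ee_rot']);return np.array(s['ee_pos']),R.from_quat(q[[1,2,3,0]]),s
def goto(P):  # tool-frame mm shift to put closed tip (173 mm) at P
    p,r,s=pose();return r.inv().apply(np.array(P)-r.apply([.173,0,0])-p)*1000
E
python3 - <<'E'
from h import *
p,r,s=pose();print(r.as_matrix(),s['joint_pos'])
print(goto([.45,-.25,.32]), goto([.6,.22,.32]))
E
```

```text
[[-0.      0.22   -0.9755]
 [-0.0001 -0.9755 -0.22  ]
 [-1.      0.0001  0.    ]] [-1.5667  0.1041  0.0973  1.5639 -0.      1.3531]
[ -88.2832 -257.1646 -383.9872] [ -88.3534 -682.6615 -633.6918]
```

>>> {"fn": "drive_tool", "kwargs": {
  "translation": [
    [-45, 0, 0],
    [-88, 0, 0],
    [-88, -35, -32],
    [-88, -70, -64],
    [-88, -105, -96],
    [-88, -140, -128],
    [-88, -175, -160],
    [-88, -210, -193],
    [-88, -245, -226],
    [-88, -280, -259],
    [-88, -315, -292],
    [-88, -350, -325]
  ],
  "delta_rot": [
    [0, 0, 0],
    [0, 0, 0],
    [-0.12, 0, 0],
    [-0.24, 0, 0],
    [-0.36, 0, 0],
    [-0.48, 0, 0],
    [-0.6, 0, 0],
    [-0.72, 0, 0],
    [-0.84, 0, 0],
    [-0.96, 0, 0],
    [-1.08, 0, 0],
    [-1.22, 0, 0]
  ],
  "grip": [0, 0, 0, 0, 0, 0, 0, 0, 0, 0, 0, 0]
}}

```text
t: 1.8
ee_pos: [0.3725, -0.1705, 0.493]
ee_rot: [0.468, 0.53, 0.468, -0.53]
ft_force: [0.4, -0.2, 0.5]
gripper_width: 0.001
```

```bash
python3 - <<'E'
from h import *
p,r,s=pose();print(r.as_matrix(),s['joint_pos'],p,s['gripper_width'])
print(goto([.6,.22,.32]),goto([.6,.22,.13]))
E
```

```text
[[ 0.0008  0.9923 -0.1241]
 [-0.0009 -0.1241 -0.9923]
 [-1.      0.0009  0.0008]] [-0.7512 -0.4307 -0.2212  1.779  -0.0001  0.944 ] [ 0.3725 -0.1705  0.493 ] 0.0012543393688949273
[  -0.16    177.1519 -415.862 ] [ 189.8398  176.9729 -416.0115]
```

>>> {"fn": "drive_tool", "kwargs": {
  "translation": [
    [0, 17, -40],
    [0, 35, -82],
    [0, 53, -124],
    [0, 71, -166],
    [0, 89, -208],
    [0, 107, -250],
    [0, 125, -292],
    [0, 143, -334],
    [0, 160, -376],
    [0, 177, -416],
    [0, 177, -416],
    [60, 177, -416]
  ],
  "delta_rot": [
    [0, 0, 0],
    [0, 0, 0],
    [0, 0, 0],
    [0, 0, 0],
    [0, 0, 0],
    [0, 0, 0],
    [0, 0, 0],
    [0, 0, 0],
    [0, 0, 0],
    [0, 0, 0],
    [0, 0, 0],
    [0, 0, 0]
  ],
  "grip": [0, 0, 0, 0, 0, 0, 0, 0, 0, 0, 0, 0]
}}

```text
t: 3.0
ee_pos: [0.6025, 0.2185, 0.4483]
ee_rot: [0.469, 0.534, 0.465, -0.528]
ft_force: [1.9, 0.6, 0.6]
gripper_width: -0.004
```

```bash
python3 - <<'E'
from h import *
p,r,s=pose();print(p,s['ft_force'])
im=get_image('wrist');cv2.imwrite('pics/w1.png',im[:,:,::-1])
d=finder.look_for('wrist','tab')[:2];c=camera_params('wrist');X=c['hand_eye']
def back(u,z):
    v=r.apply(X[:3,:3]@[(u[0]-c['cx'])/c['fx'],(u[1]-c['cy'])/c['fy'],1]);o=p+r.apply(X[:3,3]);return o+v*(z-o[2])/v[2]
for q in d:
    e=q['extent'];print(q,back([(e[0]+e[2])/2,(e[1]+e[3])/2],.0935))
t=im.astype(int);m=(t[...,0]>t[...,1]+40)&(t[...,0]>t[...,2]+50)
if m.any():print(rect(m),back(rect(m)[0][0],.0935))
print(goto([.6,.22,.11]))
E
```

```text
[0.6025 0.2185 0.4483] [1.9025 0.5939 0.5538]
{'extent': [285.7, 174.5, 332.0, 294.3], 'score': 0.73} [0.5968 0.194  0.0935]
(((328.0, 47.0), (40.0, 144.0), 90.0), np.int32(4568)) [0.6298 0.3349 0.0935]
[149.8636   5.1621  -4.3203]
```

View pics/w1.png

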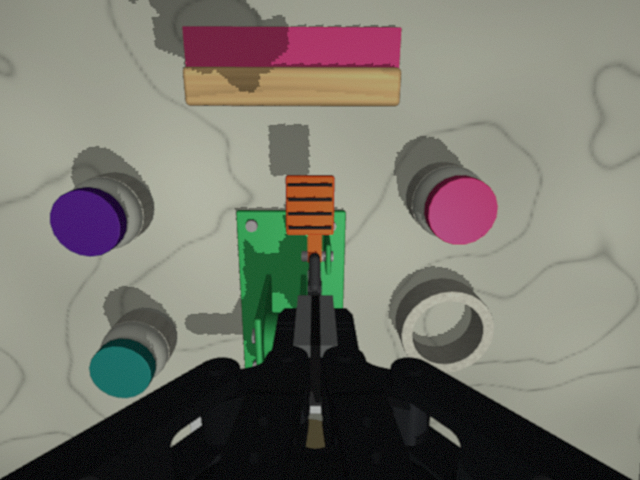

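The wrist view shows the tab plate spanning (287,176)–(334,235), centred at about (310,205). Its stem leads to the hinge below.

```bash
cat >> h.py <<'E'
def back(u,z):
    p,r,s=pose();c=camera_params('wrist');X=c['hand_eye']
    v=r.apply(X[:3,:3]@[(u[0]-c['cx'])/c['fx'],(u[1]-c['cy'])/c['fy'],1]);o=p+r.apply(X[:3,3]);return o+v*(z-o[2])/v[2]
E
python3 - <<'E'
from h import *
print(pose()[0],back([310.5,205.5],.0935),goto([.599,.222,.105]),pose()[1].as_matrix())
E
```

```text
[0.5993 0.2172 0.4329] [0.5901 0.2196 0.0935] [154.8736   3.9889  -6.1974] [[-0.0154  0.9916 -0.1282]
 [-0.0024 -0.1283 -0.9917]
 [-0.9999 -0.015   0.0044]]
```

>>> {"fn": "drive_tool", "kwargs": {
  "translation": [
    [30, 2, -3],
    [70, 2, -4],
    [110, 2, -4],
    [140, 2, -4],
    [150, 2, -4],
    [150, 2, -4]
  ],
  "delta_rot": [
    [0, 0, 0],
    [0, 0, 0],
    [0, 0, 0],
    [0, 0, 0],
    [0, 0, 0],
    [0, 0, 0]
  ],
  "grip": [0, 0, 0, 0, 0, 0]
}}

```text
t: 3.7
ee_pos: [0.6038, 0.2206, 0.2936]
ee_rot: [-0.467, -0.531, -0.467, 0.531]
ft_force: [0.1, -0.2, 1.4]
gripper_width: -0.0
```

```bash
python3 - <<'E'
from h import *
p,r,s=pose();print(p,p+r.apply([.173,0,0]),r.as_matrix()[:,0],s['ft_force'],s['joint_vel'])
print(goto([.597,.222,.06]))
E
```

```text
[0.6038 0.2206 0.2936] [0.6037 0.2206 0.1206] [-0.0002 -0.0002 -1.    ] [ 0.0681 -0.2414  1.386 ] [ 0.0026 -0.0196  0.0431  0.0169  0.0003  0.0013]
[60.6154 -6.8551 -0.5131]
```

>>> {"fn": "drive_tool", "kwargs": {
  "translation": [
    [6, -5, 0],
    [12, -5, 0],
    [18, -5, 0],
    [22, -5, 0],
    [26, -5, -1],
    [30, -5, -2],
    [33, -5, -3],
    [36, -5, -4],
    [39, -5, -5],
    [42, -5, -6],
    [42, -5, -6]
  ],
  "delta_rot": [
    [0, 0, 0],
    [0, 0, 0],
    [0, 0, 0],
    [0, 0, 0],
    [0, 0, 0],
    [0, 0, 0],
    [0, 0, 0],
    [0, 0, 0],
    [0, 0, 0],
    [0, 0, 0],
    [0, 0, 0]
  ],
  "grip": [0, 0, 0, 0, 0, 0, 0, 0, 0, 0, 0]
}}

```text
t: 4.8
ee_pos: [0.5996, 0.2282, 0.2507]
ee_rot: [0.467, 0.531, 0.467, -0.531]
ft_force: [1.0, 4.5, 2.4]
gripper_width: 0.001
```

>>> {"fn": "drive_tool", "kwargs": {
  "translation": [
    [3, 0, 0],
    [6, 0, 0],
    [8, 0, 0],
    [10, 0, 0],
    [12, 0, 0],
    [12, 0, 0]
  ],
  "delta_rot": [
    [0, 0, 0],
    [0, 0, 0],
    [0, 0, 0],
    [0, 0, 0],
    [0, 0, 0],
    [0, 0, 0]
  ],
  "grip": [0, 0, 0, 0, 0, 0]
}}

```text
t: 5.4
ee_pos: [0.5998, 0.2284, 0.2438]
ee_rot: [0.468, 0.532, 0.466, -0.53]
ft_force: [-13.3, 4.7, 35.5]
gripper_width: 0.003
```

>>> {"fn": "drive_tool", "kwargs": {
  "translation": [
    [-10, 0, 0],
    [-40, 0, 0],
    [-80, 0, 0],
    [-120, 0, 0],
    [-150, 0, 0],
    [-180, 0, 0],
    [-190, 0, 0],
    [-190, 0, 0]
  ],
  "delta_rot": [
    [0, 0, 0],
    [0, 0, 0],
    [0, 0, 0],
    [0, 0, 0],
    [0, 0, 0],
    [0, 0, 0],
    [0, 0, 0],
    [0, 0, 0]
  ],
  "grip": [0, 0, 0, 0, 0, 0, 0, 0]
}}

```text
t: 6.2
ee_pos: [0.5998, 0.2275, 0.4295]
ee_rot: [0.467, 0.532, 0.466, -0.531]
ft_force: [0.1, -0.4, -0.4]
gripper_width: -0.004
```

```bash
python3 - <<'E'
from h import *
p,r,s=pose();print(p,s['ft_force'])
a=get_image('scene')[180:330,200:400];
w=get_image('wrist')[130:280,215:415]
cv2.imwrite('pics/p2.png',np.vstack([cv2.resize(x,None,fx=4,fy=4,interpolation=3)[:(300 if 0 else 600)] for x in (a,)])[:,:,::-1])
print(back([310.5,205.5],.0935))
cv2.imwrite('pics/w2.png',cv2.resize(w,None,fx=4,fy=4)[:,:,::-1])
print(goto([.543,-.03,.32]))
E
```

```text
[0.5998 0.2275 0.4295] [ 0.0709 -0.4096 -0.3687]
[0.595  0.232  0.0935]
[-65.8863 -22.5681 262.5306]
```

View pics/p2.png

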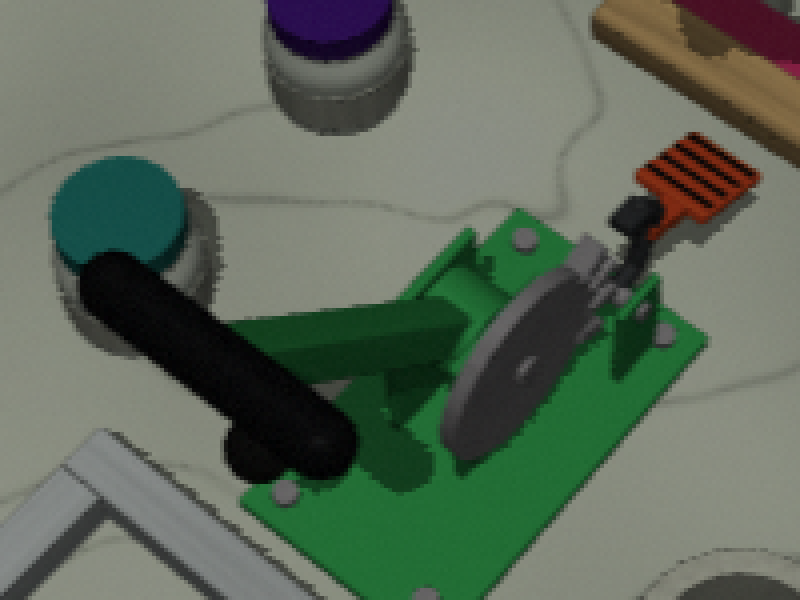

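View pics/w2.png

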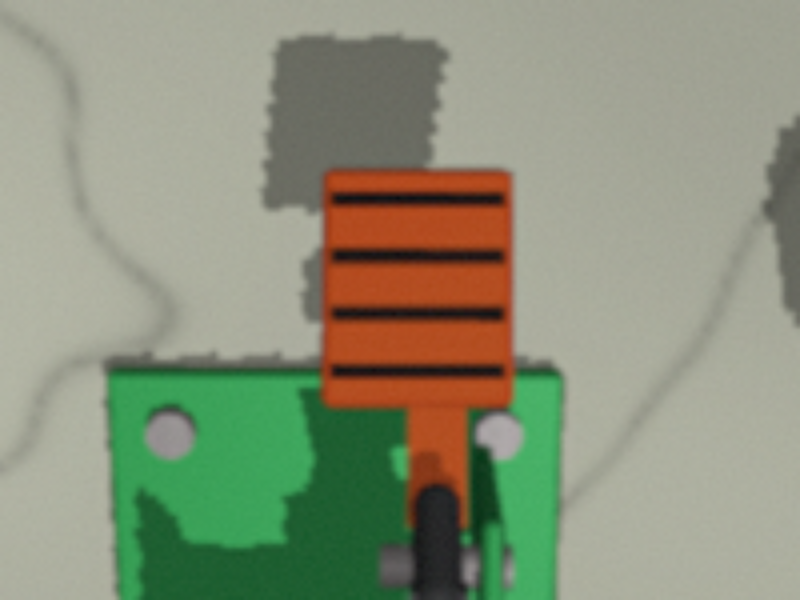

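Both crops show the tab lowered and tilted, centred at about (374.5,224.5) in the scene image. I'll compare that with the projection for each pawl angle.

```bash
python3 - <<'E'
from h import *
# pivot relative to tab: 58 toward hinge,38 below
t0=np.array([.5995,.2195,.0935]);e=np.array([-.129,-.992,0])
for a in(0,.2,.3,.4):
    x,z=-58,38  # tab rel. pivot in (e,z); tab goes down => rotate
    X=x*np.cos(a)-z*np.sin(a);Z=z*np.cos(a)+x*np.sin(a)
    P=t0+e*(X+58)/1000+np.array([0,0,(Z-38)/1000]);print(a,P,proj('scene',P))
E
```

```text
0 [0.5995 0.2195 0.0935] [369.5925 219.222 ]
0.2 [0.6003 0.2258 0.0812] [371.3679 220.6905]
0.3 [0.6006 0.2281 0.0747] [371.9126 221.8819]
0.4 [0.6008 0.2296 0.0679] [372.2263 223.3564]
```

>>> {"fn": "drive_tool", "kwargs": {
  "translation": [
    [-35, 0, 0],
    [-66, -4, 20],
    [-66, -8, 65],
    [-66, -12, 110],
    [-66, -16, 155],
    [-66, -19, 200],
    [-66, -22, 240],
    [-66, -22, 262],
    [-66, -22, 262],
    [-66, -22, 262],
    [-66, -22, 262]
  ],
  "delta_rot": [
    [0, 0, 0],
    [0, 0, 0],
    [0, 0, 0],
    [0, 0, 0],
    [0, 0, 0],
    [0, 0, 0],
    [0, 0, 0],
    [0, 0, 0],
    [0, 0, 0],
    [0, 0, 0],
    [0, 0, 0]
  ],
  "grip": [0, 0, 0, 0, 0, 0, 0, 0, 0, 0, 0]
}}

```text
t: 7.4
ee_pos: [0.544, -0.0285, 0.4937]
ee_rot: [-0.467, -0.531, -0.467, 0.531]
ft_force: [0.3, -0.4, -0.3]
gripper_width: -0.002
```

```bash
python3 - <<'E'
from h import *
p,r,s=pose();print(p,r.as_matrix(),s['ft_force'])
hg=np.array([.5600,.0985,.085]);e=np.array([-.129,-.992,0])
for a in(.86,.8,.7,.6,.5,.4,.3,.2,.1,0):
    P=hg+.2*np.cos(a)*e+[0,0,.2*np.sin(a)+.013];print(a,P,goto(P).round(1))
E
```

```text
[ 0.544  -0.0285  0.4937] [[-0.0014  0.9918 -0.1278]
 [ 0.0005 -0.1278 -0.9918]
 [-1.     -0.0015 -0.0003]] [ 0.2699 -0.4143 -0.3499]
0.86 [ 0.5432 -0.0309  0.2496] [71.1 -0.1  2.6]
0.8 [ 0.542  -0.0397  0.2415] [79.2 -0.1 11.5]
0.7 [ 0.5403 -0.0532  0.2268] [93.9 -0.1 25.1]
0.6 [ 0.5387 -0.0652  0.2109] [109.8  -0.1  37.2]
0.5 [ 0.5374 -0.0756  0.1939] [126.8  -0.1  47.7]
0.4 [ 0.5362 -0.0842  0.1759] [144.8  -0.1  56.4]
0.3 [ 0.5354 -0.091   0.1571] [163.6  -0.1  63.2]
0.2 [ 0.5347 -0.0959  0.1377] [183.   -0.   68.2]
0.1 [ 0.5343 -0.0989  0.118 ] [202.7  -0.   71.2]
0 [ 0.5342 -0.0999  0.098 ] [222.7   0.   72.2]
```

>>> {"fn": "drive_tool", "kwargs": {
  "translation": [
    [30, 0, 2],
    [55, 0, 3],
    [66, 0, 3],
    [71, 0, 3],
    [75, 0, 7],
    [79, 0, 11],
    [84, 0, 16],
    [89, 0, 21],
    [94, 0, 25],
    [94, 0, 25]
  ],
  "delta_rot": [
    [0, 0, 0],
    [0, 0, 0],
    [0, 0, 0],
    [0, 0, 0],
    [0, 0, 0],
    [0, 0, 0],
    [0, 0, 0],
    [0, 0, 0],
    [0, 0, 0],
    [0, 0, 0]
  ],
  "grip": [0, 0, 0, 0, 0, 0, 0, 0, 0, 0]
}}

```text
t: 8.4
ee_pos: [0.5407, -0.0549, 0.4016]
ee_rot: [-0.467, -0.531, -0.466, 0.532]
ft_force: [0.2, -0.4, 0.5]
gripper_width: -0.001
```

>>> {"fn": "drive_tool", "kwargs": {
  "translation": [
    [5, 0, 4],
    [11, 0, 8],
    [16, 0, 12]
  ],
  "delta_rot": [
    [0, 0, 0],
    [0, 0, 0],
    [0, 0, 0]
  ],
  "grip": [0, 0, 0]
}}

```text
t: 8.7
ee_pos: [0.5391, -0.067, 0.3866]
ee_rot: [-0.468, -0.531, -0.465, 0.532]
ft_force: [-6.7, -4.8, 11.1]
gripper_width: -0.0
```

```bash
python3 - <<'E'
from h import *
p,r,s=pose();print(p,s['ft_force'])
a=get_image('scene')[170:370,160:400];
cv2.imwrite('pics/p3.png',cv2.resize(a,None,fx=3,fy=3,interpolation=3)[:,:,::-1])
print(pose()[2]['ft_force'])
E
```

```text
[ 0.5391 -0.067   0.3866] [-6.6682 -4.8065 11.0722]
[-4.2024 -7.5834  9.1276]
```

View pics/p3.png

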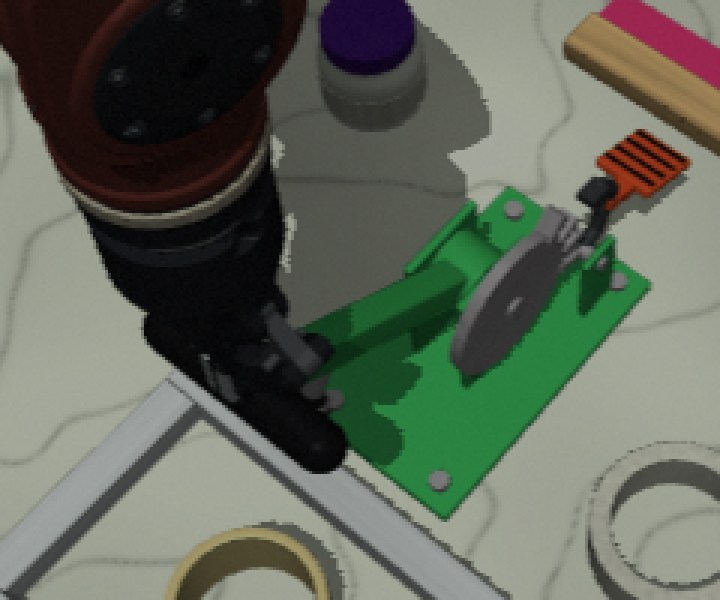

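>>> {"fn": "drive_tool", "kwargs": {
  "translation": [
    [4, 0, -1],
    [8, 0, 2],
    [13, 0, 5],
    [17, 0, 7],
    [22, 0, 10],
    [26, 0, 12],
    [31, 0, 14],
    [35, 0, 16]
  ],
  "delta_rot": [
    [0, 0, 0],
    [0, 0, 0],
    [0, 0, 0],
    [0, 0, 0],
    [0, 0, 0],
    [0, 0, 0],
    [0, 0, 0],
    [0, 0, 0]
  ],
  "grip": [0, 0, 0, 0, 0, 0, 0, 0]
}}

```text
t: 9.55
ee_pos: [0.5377, -0.083, 0.3515]
ee_rot: [-0.468, -0.531, -0.465, 0.531]
ft_force: [-1.1, -5.2, 7.2]
gripper_width: -0.002
```

>>> {"fn": "drive_tool", "kwargs": {
  "translation": [
    [5, 0, 2],
    [10, 0, 4],
    [15, 0, 5],
    [20, 0, 7],
    [25, 0, 8],
    [30, 0, 9],
    [35, 0, 11],
    [40, 0, 12],
    [45, 0, 13],
    [50, 0, 14]
  ],
  "delta_rot": [
    [0, 0, 0],
    [0, 0, 0],
    [0, 0, 0],
    [0, 0, 0],
    [0, 0, 0],
    [0, 0, 0],
    [0, 0, 0],
    [0, 0, 0],
    [0, 0, 0],
    [0, 0, 0]
  ],
  "grip": [0, 0, 0, 0, 0, 0, 0, 0, 0, 0]
}}

```text
t: 10.55
ee_pos: [0.5359, -0.0964, 0.3006]
ee_rot: [0.468, 0.531, 0.466, -0.531]
ft_force: [0.7, -3.6, 4.8]
gripper_width: 0.001
```

Tip z is about 0.128, with 30 mm still to go.

>>> {"fn": "drive_tool", "kwargs": {
  "translation": [
    [5, 0, 1],
    [10, 0, 1],
    [15, 0, 2],
    [19, 0, 2],
    [22, 0, 2],
    [25, 0, 2],
    [27, 0, 2]
  ],
  "delta_rot": [
    [0, 0, 0],
    [0, 0, 0],
    [0, 0, 0],
    [0, 0, 0],
    [0, 0, 0],
    [0, 0, 0],
    [0, 0, 0]
  ],
  "grip": [0, 0, 0, 0, 0, 0, 0]
}}

```text
t: 11.25
ee_pos: [0.5349, -0.0977, 0.2723]
ee_rot: [-0.467, -0.531, -0.467, 0.531]
ft_force: [-0.2, -3.6, 3.1]
gripper_width: -0.005
```

>>> {"fn": "drive_tool", "kwargs": {
  "translation": [
    [2, 0, 0],
    [4, 0, 0],
    [5, 0, 0],
    [6, 0, 0]
  ],
  "delta_rot": [
    [0, 0, 0],
    [0, 0, 0],
    [0, 0, 0],
    [0, 0, 0]
  ],
  "grip": [0, 0, 0, 0]
}}

```text
t: 11.65
ee_pos: [0.535, -0.0977, 0.2698]
ee_rot: [-0.467, -0.531, -0.466, 0.531]
ft_force: [-13.9, 1.7, 35.1]
gripper_width: 0.001
```

Force rose to 35 N with the tip at 0.097 m, close to the 0.098 m expected for the handle top, so the foot is on the rail. Retreating straight up.

>>> {"fn": "drive_tool", "kwargs": {
  "translation": [
    [-5, 0, 0],
    [-20, 0, 0],
    [-60, 0, 0],
    [-100, 0, 0],
    [-140, 0, -20],
    [-180, 0, -60],
    [-200, 0, -110],
    [-200, 0, -160],
    [-200, 0, -200],
    [-200, 0, -200],
    [-200, 0, -200]
  ],
  "delta_rot": [
    [0, 0, 0],
    [0, 0, 0],
    [0, 0, 0],
    [0, 0, 0],
    [0, 0, 0],
    [0, 0, 0],
    [0, 0, 0],
    [0, 0, 0],
    [0, 0, 0],
    [0, 0, 0],
    [0, 0, 0]
  ],
  "grip": [0, 0, 0, 0, 0, 0, 0, 0, 0, 0, 0]
}}

```text
t: 12.75
ee_pos: [0.5604, 0.102, 0.4665]
ee_rot: [-0.467, -0.53, -0.468, 0.531]
ft_force: [-0.4, -0.1, -0.2]
gripper_width: 0.0
```

```bash
python3 - <<'E'
from h import *
p,r,s=pose();print(p,s['ft_force'])
im=get_image('scene')
cv2.imwrite('pics/p4.png',cv2.resize(im[170:480,130:460],None,fx=1.9,fy=1.9,interpolation=3)[:,:,::-1])
e=np.array([-.129,-.992,0]);n=np.array([.992,-.129,0]);hg=np.array([.56,.0985,.085])
for a in(0,.05,.1,.2):
    print(a,[((proj('scene',hg+.2*np.cos(a)*e+s*.05*n+[0,0,.2*np.sin(a)])-[130,170])*1.9).round() for s in(-1,1)])
E
```

```text
[0.5604 0.102  0.4665] [-0.4025 -0.0511 -0.2458]
0 [array([155., 304.]), array([242., 376.])]
0.05 [array([153., 300.]), array([241., 372.])]
0.1 [array([151., 294.]), array([240., 367.])]
0.2 [array([150., 282.]), array([240., 355.])]
```

View pics/p4.png

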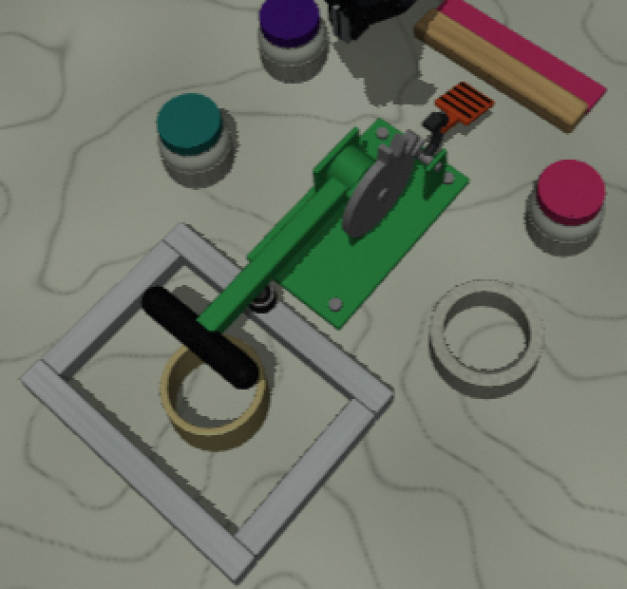

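The arm is level: the handle ends at about (155,301) and (245,375) match the level prediction. The foot is on the rail, the tab is down, and the frame and bystanders are in place. Handing in.

```bash
python3 -c "
from bench import order;print(order.finish_job())"
```

```text
the job is handed in; nothing more can be done
None
```

I pressed the orange tab down to its stop, then pushed the black handle down its arc until the foot met the rail. I handed the job in at about 13 s of the 51 s allowed; no verdict is reported.

- **Pawl:** the force rose to about 35 N at the stop. The tab's position in the image afterwards fits an angle of about 0.4 rad, and it stayed down.
- **Hold-down arm:** the force rose to about 35 N with the fingertips at 97 mm, where the level handle's top should be 98 mm. In the last picture the handle matches the level arm to within about 0.03 rad. That is close to the 0.025 rad margin, so I relied on the contact force and height.
- **Surroundings:** by eye, the frame, the jars, both tape rolls and the squeegee look unmoved in the last picture. I did not measure their positions. The robot is clear and its force reading is near zero.
- **Disagreement:** the first wrist-camera estimate of the tab was about 10 mm off the two fixed cameras, because the arm was still settling. I aimed mainly by the fixed cameras.

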